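# Close the twist-fit canister over the small one

### The job

A small canister stands in the foot of a larger twist-fit canister: close the larger one around it. Take the cover that is tall enough by its dark wooden grip bar, lower it over the small canister, bar crosswise to the two dark wooden ears of the foot, until it sits fully home, then twist it until the bar lines up with the ears, and let go. Leave the low cover where it stands.

Things in the scene. Friction and masses are not known exactly. Their poses are not given: they have to be found in the camera images.
- foot: Foot of the large canister, aluminium, fixed to the worktop. Drum 108 mm across, 26 mm high; on it a ring neck 76 mm across, tapering to 68 mm at its top, 58 mm above the worktop. Two dark wooden ears stick out of the drum at its +x and -x sides, ends 74 mm from the axis. Origin: centre of the underside, z up, x along the ears.
- foot_seat (a point): Centre of the foot's flat shoulder, 26 mm above its origin (same axes): a home cover's rim rests here. On the neck above the ears are two rounded lugs, at +x and -x, each 20 degrees to both sides of x, out to 46 mm from the axis, 11 to 19 mm above this point.
- small_canister: Small closed aluminium canister, 50 mm across, 80 mm tall with its little dark wooden grip bar. It stands loose inside the neck of the foot, level with the shoulder, its top 106 mm above the worktop, and stays there untouched. Origin: centre of its underside, z up.
- tall_cover: Cover to use: hollow aluminium shell, mouth down on the worktop, 108 mm across, 95 mm tall without its grip, inside 100 mm across and 90 mm deep, about 0.25 kg. Inside the rim, under the ends of the bar (+x, -x), two tabs 8 mm high, each 20 degrees to both sides of x, inwards to 42 mm from the axis. Home, it has some 4 mm play sideways, 3 mm up. Origin: centre of the rim, z up, x along the bar.
- tall_grip (a point): Middle of the tall cover's dark wooden grip bar: 60 mm long (x), 16 mm thick (y), 30 mm high, on the cover's flat top. 110 mm above the cover's origin, 15 mm above its top. The tabs pass between the lugs with the bar 50 to 90 degrees off the ears, to either side (65 is good). Once home the cover turns freely both ways, with no stop; in line with the ears it is locked. Half a turn makes no difference.
- low_cover: Cover of the same make, diameter and bar, but only 48 mm tall without its grip (78 mm with it): too low to go over the small canister. Stays where it is. It and the tall cover stand on either side of the foot, in either order. Origin: centre of the rim, z up, x along the bar.

How it is judged:
By the outcome, as a careful person would: the job done as asked, in the order asked, and still so for the second after the job is handed in, with the robot touching nothing.
It also fails if it takes over 42 s, if anything falls off the work surface, if the arm or the gripper's body presses on something with over 40 N, if the wrist force passes 120 N, or if a joint passes its speed limit or range.

### The arm

A 6-joint arm with a two-finger parallel gripper is mounted at the origin on a cart in front of the work surface, level with it; the furniture and walls round the work are solid. World frame = base frame: x ahead of the robot, y to its left, z up, the work surface at z = 0. Lengths are in m, angles in rad, forces in N, time in s.
With the tool pointing down it reaches from about 0.35 to 0.875 m from the base axis. Payload 15.5 kg.
Tool frame: the origin (TCP) lies at the very end of the fingers, on their centre line; the grasp point (between the pads) lies 19 mm behind it; z points along the fingers, y is the line along which they close (so a half turn about z gives the same grasp; the last joint's range is limited). The gripper opens to 85 mm and grips with 20 to 120 N. Pads are 22 mm wide; open, the fingers measure 114 mm over their backs; the gripper's body (76 mm by 85 mm) begins 54 mm behind the grasp point. The pads swing forward as they close: fully open they stand 13 mm farther back than shut.
Start: joints at [1.034, 0.494, 1.345, -0, 1.302, -0.096], TCP at [0.267, 0.565, 0.231] pointing down, gripper open.
Joint ranges: [-2.91, 2.91], [-0.82, 2.16], [0.22, 2.67], [-1.22, 4.37], [0.12, 2.79], [-3.08, 3.08]. Speed limits (rad/s): [1.89, 1.89, 2.57, 3.01, 3.01, 3.01].

### API

Orientations are given as a unit quaternion [x, y, z, w].
In Python, from cell import * gives the robot as it stands.
- The arm moves only by the tool apply_moves, never from a script. Its argument "motion" is a list of rows, each a list of 6 numbers: the shift along the tool's x, y, z in m, then the turn, a rotation vector about the tool's x, y, z in rad. A call has 1 to 10 rows; each row shifts and turns the commanded pose from where the row before left it, along the tool's axes as they then stand; what a row does not reach is not made up. A row lasts 1/8 s, in which the tool goes at most 62.5 mm and 10.7 degrees, less where a joint would pass 70% of its speed; a pose out of reach is approached as far as the arm can. A call with a gripper value outside its range is refused whole. "gripper" is the opening, from 0 (shut) to 1 (fully open), set as the call begins (left out, the last holds). The fingers move at their own pace and stop on an object; the grip force is fixed at half the most. Time passes only in rows, so rows that do not move let the fingers close. It gives the time, the measured TCP pose, the force, the opening and the grip force at its end, in the units of the state.
- read_state(): the state, without advancing time (a new reading comes with each control period).
- camera(name): name is "scene" or "top" or "wrist"; returns a dict with "frame" (420x560x3 uint8, red, green, blue), "depth" (420x560 float32, m along the optical axis (not along the pixel's ray), 0 where there is no reading), "fx", "fy", "cx", "cy" (pixels), "k1" (the pictures are not rectified: a ray, as slopes to the right and down, at radius r is drawn at 1 + k1 r^2 times it, then the intrinsics apply), "xyz" and "attitude" of the camera in the world. Camera axes: x right, y down, z forward; pixel columns grow to the right and rows downward; lengths in m; the calibration is good to about 2 mm. A picture is of the moment at which its call begins.
- job_done(): hands the job in; it is judged then, once.
The state is a dict: "t": time; "joint_positions": joint angles; "joint_velocities": joint speeds; "effort": joint torques, N m; "ee_pos": TCP position; "eef_rot": TCP orientation; "contact_force": force on the tool from outside, world axes, zero at the start; "moment": the same for the moment, N m; "grip_width": finger opening in m; "finger_force": force on a finger pad.
Only numpy, scipy, OpenCV 4.12 (cv2) and the standard library are available. Lean on these libraries where they do the work, as an engineer would, in place of code of your own. Each camera call takes 0.05 s, during which the arm holds its last target. There are 200 camera calls.

## Working session

There is one attempt and no reset: what is moved stays moved. The work goes in short steps, Python scripts to look and compute and a tool call to move; the robot and the scene stay as the last step left them, time stands still between calls to the robot, and variables do not carry over. Pictures are saved under pics/ and viewed, at most 10 in all, crops included, and the job is handed in when it is done.

Besides the shell and the picture viewer there is one more tool, called after "Call:" in YAML: its name, and indented under it one key for each argument. apply_moves: Moves the arm, as the interface text tells. Its arguments: {"type":"object","properties":{"motion":{"type":"array"},"gripper":{"type":"number"}},"required":["motion"]}

```bash
mkdir -p pics; cat > h.py <<'E'
from cell import *
import numpy as np, cv2
from scipy.spatial.transform import Rotation as R
def cloud(c):
    d=c["depth"]; v,u=np.mgrid[0:d.shape[0],0:d.shape[1]]
    K=np.array([[c["fx"],0,c["cx"]],[0,c["fy"],c["cy"]],[0,0,1.]])
    p=cv2.undistortPoints(np.stack([u,v],-1).reshape(-1,1,2).astype(float),K,np.array([c["k1"],0,0,0,0.])).reshape(d.shape+(2,))
    P=np.dstack([p*d[...,None],d])
    a=np.array(c["attitude"]); r=R.from_quat(a) if a.size==4 else R.from_matrix(a)
    W=P@r.as_matrix().T+np.array(c["xyz"]); W[d<=0]=np.nan
    return W
E
python3 - <<'E'
from h import *
for n in ("scene","top"):
    c=camera(n); cv2.imwrite(f"pics/{n}0.png",c["frame"][...,::-1]); W=cloud(c); np.save(n+"W",W);np.save(n+"F",c["frame"]); print(n,c["xyz"],c["attitude"],c["k1"],(c["depth"]>0).mean())
s=read_state(); print(s)
E
```

```text
scene [-0.13947205 -0.92650836  0.64545745] [ 0.81581231 -0.24593251  0.16072879 -0.49813024] -0.0934511612985405 0.9068962585034014
top [0.38808671 0.00755114 0.9237084 ] [ 0.71317266 -0.69623845  0.06374837 -0.05072394] -0.08939348720751218 0.9960671768707483
{'t': 0.1, 'joint_positions': array([ 1.03346957e+00,  4.94115864e-01,  1.34606030e+00,  1.10182790e-05,
        1.30250799e+00, -9.55220884e-02]), 'joint_velocities': array([ 6.70660605e-05, -1.48544874e-03, -3.69429429e-03,  9.27988521e-04,
        3.13371450e-04, -4.25442127e-04]), 'effort': array([ 3.09168747e-03, -8.83589745e+01, -3.84567010e+01, -5.42171756e-05,
        5.08580924e-03, -8.58712883e-05]), 'ee_pos': array([0.2670732 , 0.56470789, 0.23076611]), 'eef_rot': array([ 2.19111515e-01,  9.75699670e-01, -5.17006345e-04, -1.74869952e-04]), 'contact_force': array([0.27651942, 0.71534024, 0.95099378]), 'moment': array([0.01444929, 0.00937391, 0.0205706 ]), 'finger_force': 0.0, 'grip_width': 0.08547680058686728}
```

View pics/top0.png

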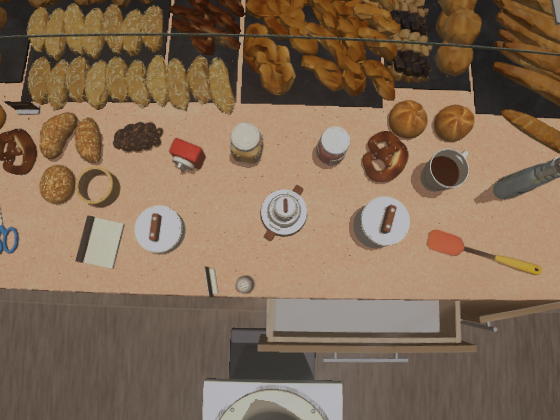

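View pics/scene0.png

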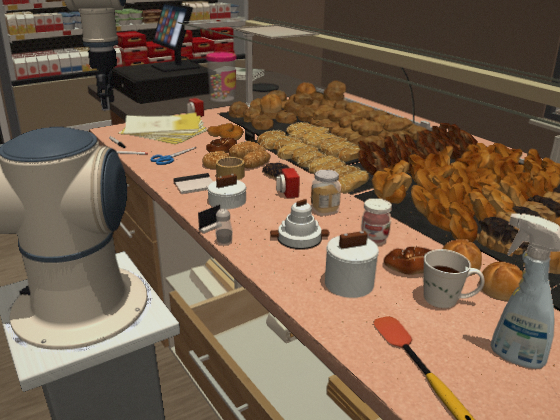

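The top view shows the low cover at about (159,230), the foot at (284,212) with ears at (297,190) and (269,235), and the tall cover at (385,222) with its bar at (388,219). The scene view confirms that the right-hand cover is the tall one, at (350,265).

```bash
cat > m.py <<'E'
from h import *
from collections import OrderedDict
def dirn(xy):
    r=cv2.minAreaRect((xy*1000).astype(np.float32)); 
    b=cv2.boxPoints(r); e=[b[1]-b[0],b[2]-b[1]]; l=max(e,key=np.linalg.norm)
    return np.array(r[0])/1000, sorted(r[1]), np.degrees(np.arctan2(l[1],l[0]))%180
def blob(W,F,px,zlo,zhi,rad,dark=None):
    v,u=np.mgrid[0:420,0:560]; m=(np.hypot(u-px[0],v-px[1])<rad)&(W[...,2]>zlo)&(W[...,2]<zhi)
    if dark is True: m&=F.max(-1)<120
    return W[m]
def circ(xy):
    (c,r)=cv2.minEnclosingCircle((xy*1000).astype(np.float32)); return np.array(c)/1000,r
E
python3 - <<'E'
from m import *
W=np.load("topW.npy");F=np.load("topF.npy").astype(int)
print("table z",np.nanmedian(W[245:260,300:340,2]),np.nanmedian(W[245:260,100:140,2]))
for n,px,h in (("tall",(385,220),95),("low",(159,230),48)):
    P=blob(W,F,px,h/1e3-.008,h/1e3+.006,34); print(n,"top z",np.median(P[:,2]),len(P),circ(P[:,:2]),dirn(P[:,:2]))
    P=blob(W,F,px,h/1e3+.022,h/1e3+.04,34); print(" bar",np.median(P[:,2]),len(P),dirn(P[:,:2]))
P=blob(W,F,(284,212),.018,.032,36)
print("foot drum+ears",np.median(P[:,2]),len(P),dirn(P[:,:2]),circ(P[:,:2]))
P=blob(W,F,(284,212),.018,.032,36,True); print(" ears dark",len(P),dirn(P[:,:2]))
P=blob(W,F,(284,212),.05,.064,36); print("neck",len(P),circ(P[:,:2]))
P=blob(W,F,(284,212),.07,.12,36); print("small",len(P),P[:,2].max(),circ(P[:,:2]))
# obstacles above z .12 within reach
for z in (.1,.15,.2,.3):
  m=W[...,2]>z; v,u=np.where(m); print(z,m.sum(), [np.round((np.nanmin(W[m][:,i]),np.nanmax(W[m][:,i])),2) for i in (0,1)])
im=cv2.resize(F[150:270,230:430].astype(np.uint8),None,fx=4,fy=4,interpolation=cv2.INTER_CUBIC);cv2.imwrite("pics/topc.png",im[...,::-1])
E
```

```text
table z 0.0005110396241303494 0.0029558286987738658
tall top z 0.095041837701903 1663 (array([ 0.51520929, -0.23490318]), 54.951866149902344) (array([ 0.51529346, -0.23495798]), [107.16605377197266, 108.1348648071289], np.float32(179.12201))
 bar 0.12468038221964212 200 (array([ 0.51504645, -0.23485542]), [15.05378532409668, 59.09049606323242], np.float32(164.88547))
low top z 0.04859133511399305 1553 (array([0.49104163, 0.27255545]), 55.386383056640625) (array([0.49008249, 0.27245609]), [108.05939483642578, 109.38231658935547], np.float32(113.175026))
 bar 0.0779897210264695 187 (array([0.49091525, 0.2725611 ]), [14.631754875183105, 60.225589752197266], np.float32(175.65663))
foot drum+ears 0.026068060937651683 931 (array([ 0.5406286, -0.0132104]), [108.43340301513672, 117.26805877685547], np.float32(11.369447)) (array([ 0.53943005, -0.01469672]), 73.16741943359375)
 ears dark 141 (array([ 0.54307349, -0.00359399]), [72.4720230102539, 143.4442901611328], np.float32(163.91273))
neck 244 (array([ 0.54016742, -0.01395367]), 36.968841552734375)
small 426 0.10865473109224422 (array([ 0.54157336, -0.0150088 ]), 25.348066329956055)
0.1 6107 [array([0.49, 1.08]), array([-0.71,  0.46])]
0.15 2111 [array([0.59, 0.85]), array([-0.59,  0.46])]
0.2 1905 [array([0.59, 0.85]), array([-0.57,  0.46])]
0.3 1652 [array([0.75, 0.85]), array([-0.47,  0.46])]
```

View pics/topc.png

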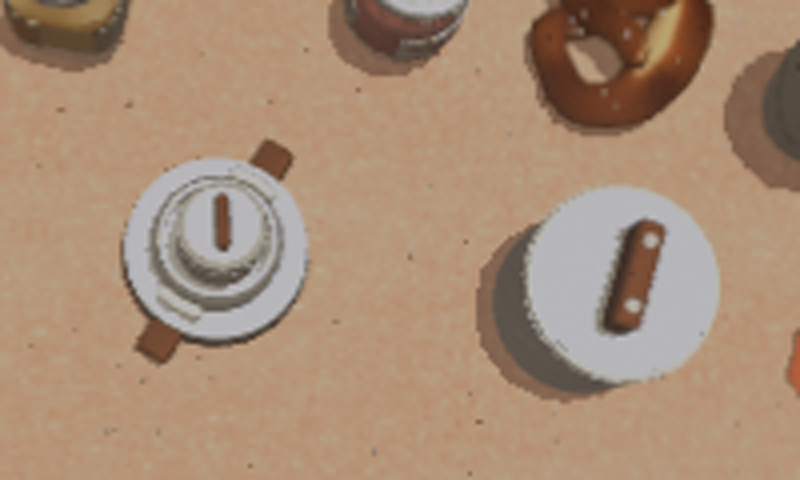

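```bash
python3 - <<'E'
from m import *
W=np.load("topW.npy");F=np.load("topF.npy").astype(int)
P=blob(W,F,(284,212),.016,.034,40)
c=np.array([.5405,-.0145])
for _ in range(4):
    d=P[:,:2]-c; r=np.hypot(*d.T); I=P[r<.0575][:,:2]; c,rad=circ(I)
    E=P[(r>.060)][:,:2]; e=E-c; a=e[:,0]>0; A,B=E[a].mean(0),E[~a].mean(0); v=A-B
    print(c,rad,len(E),A,B,(A+B)/2,np.linalg.norm(v),np.degrees(np.arctan2(v[1],v[0]))%180)
# jars near path
for px in ((246,140),(334,145),(385,155),(445,170)):
    Q=blob(W,F,px,.03,.3,22); print(px,np.nanpercentile(Q,98,axis=0),np.nanmin(Q[:,0]))
s=read_state();Rm=R.from_quat(s["eef_rot"])
print(Rm.inv().apply(np.array([.515,-.235,.231])-s["ee_pos"]),Rm.as_matrix().round(3))
E
```

```text
[ 0.53996063 -0.01514335] 57.193912506103516 106 [ 0.59803224 -0.0471796 ] [0.48326473 0.02029172] [ 0.54064848 -0.01344394] 0.1331313591775376 149.5489151131636
[ 0.53996063 -0.01514335] 57.193912506103516 106 [ 0.59803224 -0.0471796 ] [0.48326473 0.02029172] [ 0.54064848 -0.01344394] 0.1331313591775376 149.5489151131636
[ 0.53996063 -0.01514335] 57.193912506103516 106 [ 0.59803224 -0.0471796 ] [0.48326473 0.02029172] [ 0.54064848 -0.01344394] 0.1331313591775376 149.5489151131636
[ 0.53996063 -0.01514335] 57.193912506103516 106 [ 0.59803224 -0.0471796 ] [0.48326473 0.02029172] [ 0.54064848 -0.01344394] 0.1331313591775376 149.5489151131636
(246, 140) [0.71851469 0.10927019 0.11269611] 0.6553427085476009
(334, 145) [ 0.71873685 -0.08905848  0.10439507] 0.6561046140566396
(385, 155) [ 0.71949235 -0.23381173  0.04160194] 0.6302983603431749
(445, 170) [ 0.68146197 -0.3407873   0.0955508 ] 0.5916646875666027
[-5.66055393e-01 -6.16912972e-01  3.70867005e-04] [[-0.904  0.428 -0.001]
 [ 0.428  0.904 -0.001]
 [ 0.    -0.001 -1.   ]]
```

Call:
apply_moves:
  motion:
    - [-0.03,-0.033,0,0,0,0]
    - [-0.04,-0.044,0,0,0,0]
    - [-0.04,-0.044,0,0,0,0]
    - [-0.04,-0.044,0,0,0,0]
    - [-0.04,-0.044,0,0,0,0]
    - [-0.04,-0.044,0,0,0,0]
    - [-0.04,-0.044,0,0,0,0]
    - [-0.04,-0.044,0,0,0,0]
    - [-0.04,-0.044,0,0,0,0]
    - [-0.04,-0.044,0,0,0,0]
  gripper: 1

```text
t: 1.35
ee_pos: [0.4365, 0.0084, 0.2313]
eef_rot: [0.219, 0.976, 0.0, 0.0]
contact_force: [1.5, 0.5, -0.7]
grip_width: 0.0854
finger_force: 0.0
```

Call:
apply_moves:
  motion:
    - [-0.04,-0.044,0,0,0,0]
    - [-0.04,-0.044,0,0,0,0]
    - [-0.04,-0.044,0,0,0,0]
    - [-0.04,-0.044,0,0,0,0]
    - [-0.016,-0.012,0,0,0,-0.09]
    - [0,0,0,0,0,-0.09]
    - [0,0,0,0,0,0]

```text
t: 2.22
ee_pos: [0.5148, -0.2349, 0.2309]
eef_rot: [0.131, 0.991, 0.0, -0.0]
contact_force: [0.1, 0.8, -0.1]
grip_width: 0.0853
finger_force: 0.0
```

```bash
cat >> h.py <<'E'
def show(target=None,s=None):
    s=read_state(); r=R.from_quat(s["eef_rot"]); x=r.as_matrix()[:,0]
    print("t",round(s["t"],2),"pos",s["ee_pos"].round(4),"yaw",round(np.degrees(np.arctan2(x[1],x[0]))%360,2),"down",r.as_matrix()[:,2].round(3),"F",s["contact_force"].round(1),"M",s["moment"].round(2),"w",round(s["grip_width"],4),"ff",s["finger_force"],"q",s["joint_positions"].round(2))
    if target is not None: print("shift",r.inv().apply(np.array(target)-s["ee_pos"]).round(4))
E
python3 - <<'E'
from h import *
show([.515,-.235,.099])
c=camera("wrist"); cv2.imwrite("pics/w1.png",c["frame"][...,::-1]); W=cloud(c); np.save("wW",W)
# bar via depth
from m import *
m=(W[...,2]>.117)&(W[...,2]<.135)&(np.hypot(W[...,0]-.515,W[...,1]+.235)<.06)
print(m.sum(),dirn(W[m][:,:2]),np.median(W[m][:,2]))
m=(W[...,2]>.088)&(W[...,2]<.102)&(np.hypot(W[...,0]-.515,W[...,1]+.235)<.06); print(circ(W[m][:,:2]))
E
```

```text
t 2.23 pos [ 0.5148 -0.2349  0.2309] yaw 164.95 down [-0.001  0.    -1.   ] F [ 0.1  0.8 -0.1] M [-0.01  0.01 -0.04] w 0.0853 ff 0.0 q [-0.53  0.41  1.49  0.    1.24 -1.84]
shift [-3.000e-04 -1.000e-04  1.319e-01]
1179 (array([ 0.51486029, -0.23784804]), [16.015588760375977, 59.16196823120117], np.float32(163.72519)) 0.1247289120647812
(array([ 0.51468695, -0.23781219]), 54.82483673095703)
```

Call:
apply_moves:
  motion:
    - [0.008,0.055,0,0,0,0]
    - [0.008,0.055,0,0,0,0]
    - [0.008,0.055,0,0,0,0]
    - [0.008,0.054,0,0,0,0]
    - [0,0,0,0,0,0]
    - [0,0,0,0,0,0]

```text
t: 3.02
ee_pos: [0.5407, -0.0148, 0.2313]
eef_rot: [0.131, 0.991, -0.0, 0.0]
contact_force: [-0.3, -0.6, -0.3]
grip_width: 0.0855
finger_force: 0.0
```

```bash
python3 - <<'E'
from m import *
show([.5150,-.2365,.231])
c=camera("wrist"); cv2.imwrite("pics/w2.png",c["frame"][...,::-1]); W=cloud(c); 
c0=np.array([.5405,-.0155]); Z=W[...,2]; r=np.hypot(W[...,0]-c0[0],W[...,1]-c0[1])
m=(Z>.018)&(Z<.032)&(r<.0585); print("drum",circ(W[m][:,:2]))
m=(Z>.075)&(Z<.12)&(r<.04); print("small",circ(W[m][:,:2]),Z[m].max())
m=(Z>.05)&(Z<.064)&(r<.045); print("neck",circ(W[m][:,:2]))
m=(Z>.012)&(Z<.034)&(r>.060)&(r<.08); E=W[m][:,:2]; a=E[:,0]>c0[0]; print(len(E))
A,B=E[a].mean(0),E[~a].mean(0); v=A-B; print(A,B,(A+B)/2,np.linalg.norm(v),np.degrees(np.arctan2(v[1],v[0]))%180)
E
```

```text
t 3.02 pos [ 0.5407 -0.0148  0.2313] yaw 164.99 down [-0. -0. -1.] F [-0.3 -0.6 -0.3] M [-0.07 -0.    0.  ] w 0.0855 ff 0.0 q [-0.14  0.38  1.55 -0.    1.21 -1.45]
shift [-0.0326 -0.2208  0.0004]
drum (array([ 0.54009528, -0.01590676]), 58.352169036865234)
small (array([ 0.54139014, -0.0179508 ]), 24.815488815307617) 0.10773029754734553
neck (array([ 0.54015088, -0.01681054]), 36.69738006591797)
389
[ 0.59673597 -0.05049738] [0.48287813 0.0169306 ] [ 0.53980705 -0.01678339] 0.1323258855260826 149.36547314358913
```

View pics/w2.png

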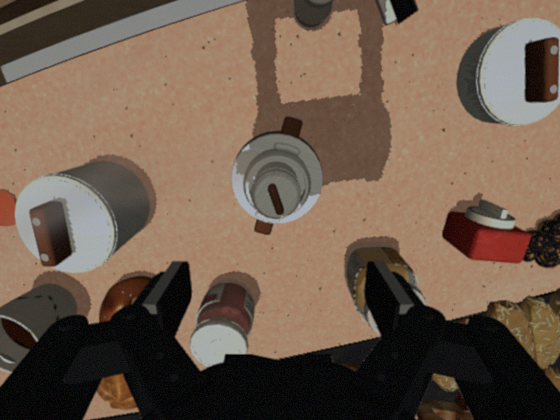

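The wrist view shows the foot at (277,178) with ears at (291,127) and (263,227). The wrist and top cameras agree on the cover-to-foot vector. Next I go back and grasp.

Call:
apply_moves:
  motion:
    - [-0.008,-0.055,0,0,0,0]
    - [-0.008,-0.055,0,0,0,0]
    - [-0.008,-0.055,0,0,0,0]
    - [-0.0086,-0.0558,0,0,0,0]
    - [0,0,0.03,0,0,0]
    - [0,0,0.035,0,0,0]
    - [0,0,0.03,0,0,0]
    - [0,0,0.02,0,0,0]
    - [0,0,0.016,0,0,0]
    - [0,0,0,0,0,0]

```text
t: 4.32
ee_pos: [0.5145, -0.237, 0.0995]
eef_rot: [0.131, 0.991, 0.0, -0.001]
contact_force: [0.3, 0.7, 0.2]
grip_width: 0.0853
finger_force: 0.0
```

Call:
apply_moves:
  motion:
    - [0,0,0,0,0,0]
    - [0,0,0,0,0,0]
    - [0,0,0,0,0,0]
    - [0,0,0,0,0,0]
    - [0,0,0,0,0,0]
    - [0,0,0,0,0,0]
    - [0,0,0,0,0,0]
    - [0,0,0,0,0,0]
  gripper: 0

```text
t: 5.32
ee_pos: [0.5154, -0.2367, 0.1007]
eef_rot: [0.131, 0.991, -0.0, 0.0]
contact_force: [-0.6, -0.1, 6.5]
grip_width: 0.0152
finger_force: 58.7
```

```bash
python3 -c "
from h import *
show([.515,-.2363,.100])"
```

```text
t 5.33 pos [ 0.5154 -0.2367  0.1007] yaw 165.0 down [ 0.001 -0.    -1.   ] F [-0.6 -0.1  6.5] M [ 0.18  0.14 -0.13] w 0.0152 ff 58.749069571495056 q [-0.54  0.57  1.63  0.    0.94 -1.84]
shift [0.0005 0.0003 0.0007]
```

Call:
apply_moves:
  motion:
    - [0,0,-0.008,0,0,0]
    - [0,0,-0.015,0,0,0]
    - [0,0,-0.025,0,0,0]
    - [0,0,-0.03,0,0,0]
    - [0,0,-0.03,0,0,0]
    - [0,0,-0.02,0,0,0]
    - [0,0,-0.01,0,0,0]
    - [0,0,0,0,0,0]
    - [0,0,0,0,0,0]

```text
t: 6.45
ee_pos: [0.5148, -0.2364, 0.2375]
eef_rot: [0.131, 0.991, 0.0, -0.001]
contact_force: [-0.0, 0.4, -3.8]
grip_width: 0.015
finger_force: 58.8
```

```bash
python3 - <<'E'
from m import *
show()
for n in ("top","scene"):
    c=camera(n); W=cloud(c); s=read_state()["ee_pos"]
    d=W[...,:2]-s[:2]; Z=W[...,2]; r=np.hypot(d[...,0],d[...,1])
    m=(Z>.20)&(Z<.238)&(r<.06); print(n,m.sum(),np.median(Z[m]),circ(W[m][:,:2]))
    if n=="scene":
        m=(Z>.11)&(Z<.25)&(r<.07); Q=W[m]; print(np.percentile(Q[:,2],[0.5,2,99]),np.polyfit(Q[:,2],Q[:,0],1)[0])
        cv2.imwrite("pics/s2.png",c["frame"][...,::-1])
E
```

```text
t 6.45 pos [ 0.5148 -0.2364  0.2375] yaw 165.0 down [-0.001  0.001 -1.   ] F [-0.   0.4 -3.8] M [ 0.02 -0.01 -0.02] w 0.015 ff 58.795257210731506 q [-0.54  0.41  1.48 -0.    1.25 -1.84]
top 919 0.23127952781883943 (array([ 0.51715625, -0.22916075]), 54.592952728271484)
scene 1428 0.2279045051165406 (array([ 0.51299951, -0.24115219]), 54.43630599975586)
[0.13693668 0.13882288 0.2473673 ] 0.1826035640520788
```

Call:
apply_moves:
  motion:
    - [0.004,0.0247,0,0,0,0]
    - [0.006,0.045,0,0,0,0]
    - [0.0076,0.05,0,0,0,0]
    - [0.007,0.05,0,0,0,0]
    - [0.006,0.035,0,0,0,0]
    - [0.002,0.015,0,0,0,0]
    - [0,0,0,0,0,-0.1]
    - [0,0,0,0,0,-0.15]
    - [0,0,0,0,0,-0.15]
    - [0,0,0,0,0,-0.15]

```text
t: 7.8
ee_pos: [0.5405, -0.0167, 0.2379]
eef_rot: [-0.146, 0.989, -0.0, -0.0]
contact_force: [-0.1, 0.3, -3.6]
grip_width: 0.0149
finger_force: 59.1
```

Call:
apply_moves:
  motion:
    - [0,0,0,0,0,-0.15]
    - [0,0,0,0,0,-0.112]
    - [0,0,0,0,0,-0.05]
    - [0,0,0,0,0,0]
    - [0,0,0,0,0,0]

```text
t: 8.43
ee_pos: [0.5405, -0.0164, 0.2381]
eef_rot: [-0.295, 0.956, 0.0, -0.0]
contact_force: [0.2, -0.1, -3.5]
grip_width: 0.0152
finger_force: 59.1
```

```bash
python3 - <<'E'
from m import *
show([.5402,-.0157,.127])
c=camera("scene"); a=c["frame"][130:330,200:420]
cv2.imwrite("pics/s3.png",cv2.resize(a,None,fx=2.5,fy=2.5)[...,::-1])
E
```

```text
t 8.43 pos [ 0.5405 -0.0164  0.2381] yaw 214.29 down [-0. -0. -1.] F [ 0.2 -0.1 -3.5] M [ 0.02 -0.01  0.03] w 0.0152 ff 59.084256291389465 q [-0.14  0.37  1.54 -0.    1.23 -2.31]
shift [-1.000e-04  7.000e-04  1.111e-01]
```

View pics/s3.png

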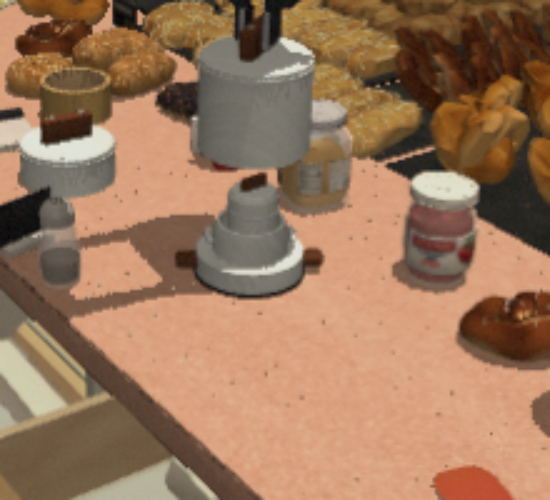

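The picture shows the cover, held at (255,100), above the foot at (250,255) with the ears at (187,258) and (312,257). The bar is crosswise. I lower it next.

Call:
apply_moves:
  motion:
    - [0,0.0005,0.008,0,0,0]
    - [0,0,0.015,0,0,0]
    - [0,0,0.018,0,0,0]
    - [0,0,0.015,0,0,0]
    - [0,0,0.012,0,0,0]
    - [0,0,0.007,0,0,0]
    - [0,0,0.005,0,0,0]
    - [0,0,0.005,0,0,0]
    - [0,0,0.004,0,0,0]
    - [0,0,0,0,0,0]

```text
t: 9.72
ee_pos: [0.5402, -0.0156, 0.1491]
eef_rot: [-0.296, 0.955, 0.0, -0.0]
contact_force: [0.1, 0.2, -2.6]
grip_width: 0.015
finger_force: 58.9
```

```bash
python3 -c "
from h import *
show([.5402,-.0160,.127])"
```

```text
t 9.72 pos [ 0.5402 -0.0156  0.1491] yaw 214.39 down [-0.  0. -1.] F [ 0.1  0.2 -2.6] M [-0.01 -0.   -0.02] w 0.015 ff 58.931955099105835 q [-0.14  0.47  1.65  0.    1.02 -2.31]
shift [ 0.0002 -0.0004  0.0221]
```

No contact so far. The rim is at about 48 mm and the lugs' top at 45 mm.

Call:
apply_moves:
  motion:
    - [0,0,0.003,0,0,0]
    - [0,0,0.003,0,0,0]
    - [0,0,0.003,0,0,0]
    - [0,0,0.003,0,0,0]
    - [0,0,0,0,0,0]

```text
t: 10.35
ee_pos: [0.5401, -0.0156, 0.137]
eef_rot: [-0.296, 0.955, 0.0, -0.0]
contact_force: [-0.2, 0.5, -3.3]
grip_width: 0.0147
finger_force: 58.9
```

Call:
apply_moves:
  motion:
    - [0,0,0.003,0,0,0]
    - [0,0,0.002,0,0,0]
    - [0,0,0.002,0,0,0]
    - [0,0,0.0015,0,0,0]
    - [0,0,0,0,0,0]

```text
t: 10.98
ee_pos: [0.5402, -0.0156, 0.1286]
eef_rot: [-0.296, 0.955, 0.0, -0.0]
contact_force: [-0.8, -0.1, -4.3]
grip_width: 0.015
finger_force: 58.9
```

```bash
python3 -c "
from h import *
show([.5402,-.0160,.1267])"
```

```text
t 10.97 pos [ 0.5402 -0.0156  0.1286] yaw 214.39 down [-0.  0. -1.] F [-0.8 -0.1 -4.3] M [ 0.03  0.02 -0.01] w 0.015 ff 58.93550455570221 q [-0.14  0.5   1.67 -0.    0.97 -2.31]
shift [ 0.0002 -0.0003  0.0019]
```

Call:
apply_moves:
  motion:
    - [0,0,0.001,0,0,0]
    - [0,0,0.001,0,0,0]
    - [0,0,0,0,0,0]
    - [0,0,0,0,0,0]

```text
t: 11.48
ee_pos: [0.5403, -0.0156, 0.1268]
eef_rot: [-0.296, 0.955, -0.0, 0.0]
contact_force: [-1.0, 0.3, -3.2]
grip_width: 0.015
finger_force: 59.0
```

Call:
apply_moves:
  motion:
    - [0,0,0.001,0,0,0]
    - [0,0,0,0,0,0]
    - [0,0,0,0,0,0]

```text
t: 11.85
ee_pos: [0.5405, -0.0157, 0.1266]
eef_rot: [-0.296, 0.955, -0.0, 0.0]
contact_force: [-3.0, -0.8, 14.1]
grip_width: 0.0147
finger_force: 61.6
```

It's home: the rim meets the shoulder at the expected height, with 14 N. I ease off slightly and twist.

Call:
apply_moves:
  motion:
    - [0,0,-0.0008,0,0,0]
    - [0,0,0,0,0,0.04]
    - [0,0,0,0,0,0.08]
    - [0,0,0,0,0,0.1]
    - [0,0,0,0,0,0.1]
    - [0,0,0,0,0,0.08]
    - [0,0,0,0,0,0]

```text
t: 12.72
ee_pos: [0.5404, -0.0156, 0.1267]
eef_rot: [-0.1, 0.995, -0.0, 0.0]
contact_force: [-1.0, 0.4, 1.8]
grip_width: 0.015
finger_force: 59.9
```

```bash
python3 -c "
from h import *
show([.5402,-.0160,.1267])"
```

```text
t 12.72 pos [ 0.5404 -0.0156  0.1267] yaw 191.49 down [ 0.  0. -1.] F [-1.   0.4  1.8] M [ 0.11  0.13 -0.22] w 0.015 ff 59.880003333091736 q [-0.14  0.51  1.67  0.    0.96 -1.91]
shift [ 0.0003 -0.0004  0.    ]
```

Turning freely. 42.1° = 0.735 rad remain.

Call:
apply_moves:
  motion:
    - [0,0,0,0,0,0.08]
    - [0,0,0,0,0,0.12]
    - [0,0,0,0,0,0.12]
    - [0,0,0,0,0,0.12]
    - [0,0,0,0,0,0.12]
    - [0,0,0,0,0,0.1]
    - [0,0,0,0,0,0.075]
    - [0,0,0,0,0,0]
    - [0,0,0,0,0,0]

```text
t: 13.85
ee_pos: [0.5405, -0.0156, 0.1267]
eef_rot: [0.263, 0.965, 0.0, 0.0]
contact_force: [0.6, 0.5, 2.8]
grip_width: 0.0148
finger_force: 60.0
```

```bash
python3 -c "
from h import *
show([.5402,-.0160,.1267])"
```

```text
t 13.85 pos [ 0.5405 -0.0156  0.1267] yaw 149.5 down [ 0.  0. -1.] F [0.6 0.5 2.8] M [ 0.18 -0.07 -0.11] w 0.0148 ff 59.95982766151428 q [-0.14  0.51  1.67  0.    0.96 -1.18]
shift [ 0.     -0.0005 -0.    ]
```

Call:
apply_moves:
  motion:
    - [0,0,0,0,0,0]
    - [0,0,0,0,0,0]
    - [0,0,0,0,0,0]
    - [0,0,0,0,0,0]
    - [0,0,0,0,0,0]
    - [0,0,0,0,0,0]
  gripper: 1

```text
t: 14.6
ee_pos: [0.5403, -0.0156, 0.1266]
eef_rot: [0.264, 0.964, 0.0, -0.0]
contact_force: [-0.7, -0.3, 0.1]
grip_width: 0.0851
finger_force: 0.0
```

Call:
apply_moves:
  motion:
    - [0,0,-0.01,0,0,0]
    - [0,0,-0.02,0,0,0]
    - [0,0,-0.03,0,0,0]
    - [0,0,-0.04,0,0,0]
    - [0,0,-0.03,0,0,0]
    - [0.03,0.04,0,0,0,0]
    - [0.03,0.045,0,0,0,0]
    - [0.03,0.045,0,0,0,0]
    - [0.02,0.03,0,0,0,0]
    - [0,0,0,0,0,0]

```text
t: 15.85
ee_pos: [0.5268, 0.1804, 0.2572]
eef_rot: [0.263, 0.965, 0.0, 0.0]
contact_force: [-0.1, -0.4, -0.6]
grip_width: 0.0855
finger_force: 0.0
```

```bash
python3 - <<'E'
from m import *
show()
c=camera("top"); W=cloud(c); F=c["frame"]; Z=W[...,2]; r=np.hypot(W[...,0]-.5405,W[...,1]+.0145)
m=(Z>.141)&(Z<.16)&(r<.06); print("bar",m.sum(),np.median(Z[m]),dirn(W[m][:,:2]))
m=(Z>.113)&(Z<.128)&(r<.062); print("top",np.median(Z[m]),np.percentile(Z[m],[3,97]),circ(W[m][:,:2]))
m=(Z>.014)&(Z<.034)&(r>.060)&(r<.085); E=W[m][:,:2]; a=E[:,0]>.5405
A,B=E[a].mean(0),E[~a].mean(0); v=A-B; print("ears",len(E),A,B,np.degrees(np.arctan2(v[1],v[0]))%180)
a=F[130:290,120:430]; b=camera("scene")["frame"][150:350,200:420]
cv2.imwrite("pics/fin.png",np.hstack([cv2.resize(a,(465,300)),cv2.resize(b,(330,300))])[...,::-1])
E
```

```text
t 15.85 pos [0.5268 0.1804 0.2572] yaw 149.53 down [ 0.001  0.    -1.   ] F [-0.1 -0.4 -0.6] M [-0.06 -0.02 -0.  ] w 0.0855 ff 0.0 q [ 0.22  0.37  1.48  0.    1.29 -0.82]
bar 234 0.15084759195553682 (array([ 0.54046075, -0.01370175]), [16.07735252380371, 59.910343170166016], np.float32(149.12001))
top 0.12121289143518854 [0.11641233 0.12388286] (array([ 0.54047949, -0.01373582]), 54.98877716064453)
ears 60 [nan nan] [0.48298142 0.02002269] nan<stdin>:7: RuntimeWarning: Mean of empty slice.
  ret = um.true_divide(
```

View pics/fin.png

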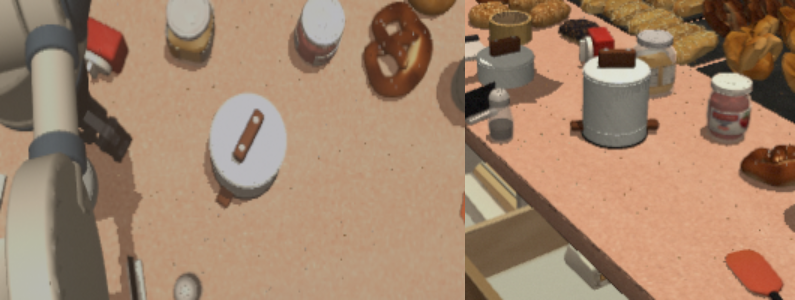

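The final picture shows the cover home on the foot at (248,145), its top at 121 mm as it should be. Its bar is at 149.1° against the ears' 149.4°. The low cover is at (505,65), where it was, and the gripper is clear.

```bash
python3 -c "
from cell import *
print(job_done())"
```

```text
the job is handed in; nothing more can be done
None
```

The tall cover is fully home over the small canister, twisted in line with the ears to within about 0.5° and released; the low cover was left alone, and the job was handed in at about 16 s.

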